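# Tip a filter carton flat, slide it to the stop bar and pad it

### The job

The carton of filters stands on end. Without lifting it, push it high on the face with the orange sticker so that it topples and lies flat, sticker up; then slide it lengthwise until its end sits square and snug against the aluminium stop bar. Then take only the top cork pad from the stack and lay it flat on the carton, centred and lengthwise, and let go; leave the other two pads, the amber bottle and the beaker where they are.

Things in the scene. Friction and masses are not known exactly. Their poses are not given: they have to be found in the camera images.
- carton_center (a point): Centre of the white carton, 70 x 100 x 45 mm (its x, y, z), 0.2 kg. Its +z face bears a round orange sticker, 34 mm. At first it stands on a 70 x 45 mm end (y axis vertical, centre 50 mm high), 155 to 185 mm in front of the bar, sticker facing away from the bar within 0.3 rad, so it falls towards the bar. Pushed in its upper half it tips without sliding. Lying flat, its centre is 22.5 mm high.
- stop_bar: Fixed aluminium bar, 14 x 130 x 25 mm (x, y, z). Origin: middle of its near face, at worktop height. x points away from the robot, y to its left (within 0.15 rad). Carton snug, a 70 x 45 mm end on this face: centre at x = -50 mm. It lies in a gap between tall equipment whose fronts stand at world x = 0.54 for y -0.02 to 0.26, y > 0.46 and y < -0.29: keep the arm clear, cross close to the robot.
- pad_3_center (a point): Centre of the top cork pad of a stack of three, each a stiff loose plate 50 x 90 x 10 mm (its x, y, z), 30 g. The stack lies on a fixed white plinth whose top is 15 mm above the worktop, so the top pad's upper face starts 45 mm above the worktop.
- pad_2_center (a point): Centre of the middle cork pad, same size, directly below the top one; to be left in place.
- pad_1_center (a point): Centre of the lowest cork pad, same size, lying on the plinth; to be left in place.
- bottle_amber: Small amber bottle with black cap, 60 mm across, 122 mm high, loose; origin at the centre of its underside. To be left alone.
- beaker: Small clear beaker, 45 mm across, 56 mm high, loose; origin at the centre of its underside. To be left alone.

How it is judged:
By the outcome, as a careful person would: the job done as asked, in the order asked, and still so for the second after the job is handed in, with the robot touching nothing.
It also fails if it takes over 67 s, if anything falls off the work surface, if the arm or the gripper's body presses on something with over 40 N, if the wrist force passes 120 N, or if a joint passes its speed limit or range.

### The arm

A 6-joint arm with a two-finger parallel gripper is mounted at the origin on a cart in front of the work surface, level with it; the furniture and walls round the work are solid. World frame = base frame: x ahead of the robot, y to its left, z up, the work surface at z = 0. Lengths are in m, angles in rad, forces in N, time in s.
With the tool pointing down it reaches from about 0.35 to 0.775 m from the base axis. Payload 7.3 kg.
Tool frame: the origin (TCP) lies at the very end of the fingers, on their centre line; the grasp point (between the pads) lies 19 mm behind it; z points along the fingers, y is the line along which they close (so a half turn about z gives the same grasp; the last joint's range is limited). The gripper opens to 92 mm and grips with 3 to 60 N. Pads are 19 mm wide; open, the fingers measure 130 mm over their backs; the gripper's body (75 mm by 190 mm) begins 47 mm behind the grasp point.
Start: joints at [-1.389, 0.342, 1.524, -0, 1.275, -0.146], TCP at [0.169, -0.497, 0.227] pointing down, gripper open.
Joint ranges: [-2.53, 2.53], [-0.77, 2.02], [0.04, 2.7], [-1, 4.14], [0.28, 2.66], [-3.11, 3.11]. Speed limits (rad/s): [2.57, 2.57, 3.14, 3.14, 3.14, 3.14].

### API

Orientations are given as [roll, pitch, yaw] about the fixed x, y, z axes, in that order (R = Rz(yaw) Ry(pitch) Rx(roll)).
In Python, from cell import robot, read_camera, get_calibration gives the robot as it stands. The module is installed in compiled form; this text tells all that it offers.
- The arm moves only by the tool send_rows, never from a script. Its argument "plan" is a list of rows, each a list of 2 entries, a list of its own where there are three numbers: the shift along the tool's x, y, z as a fraction of full scale, then the turn, a rotation vector about the tool's x, y, z as a fraction of full scale. A call has exactly 10 rows; each row shifts and turns the commanded pose from where the row before left it, along the tool's axes as they then stand; what a row does not reach is not made up. Full scale, the value 1, is 0.025 m for a shift and 90 degrees for a turn. A row lasts 1/8 s, in which the tool goes at most 62.5 mm and 10.7 degrees, less where a joint would pass 70% of its speed; a pose out of reach is approached as far as the arm can. A call with a number of a shift or a turn outside -1 to 1 is refused whole. A call with a gripper value outside its range is refused whole. "gripper" is the opening, from -1 (shut) to 1 (fully open), so that 0 is half open, set as the call begins (left out, the last holds). The fingers move at their own pace and stop on an object; "force" is the grip in N (left out, the last holds). Time passes only in rows, so rows that do not move let the fingers close, or fill a call up. It gives the time, the measured TCP pose, the force, the opening and the grip force at its end, in the units of the state.
- robot.observe(): the state, without advancing time (a new reading comes with each control period).
- read_camera(name): name is "scene" or "top" or "wrist"; returns (picture, depth): 400x640x3 uint8, blue, green, red; 400x640 float32, m along the optical axis (not along the pixel's ray), 0 where there is no reading.
- get_calibration(name): a dict with "intrinsics" (3x3 intrinsics, pixels), "rvec" (rotation vector, rad) and "tvec" (3), from world to camera coordinates, as OpenCV has them. Camera axes: x right, y down, z forward; pixel columns grow to the right and rows downward; lengths in m; the calibration is good to about 2 mm. A picture is of the moment at which its call begins: read the wrist's pose just before it. get_calibration takes no time and is no camera call; for the wrist camera it gives the pose at the moment of the call.
- robot.hand_in(): hands the job in; it is judged then, once.
The state is a dict: "time": time; "qpos": joint angles; "qvel": joint speeds; "joint_efforts": joint torques, N m; "tool_pos": TCP position; "tool_rot": TCP orientation; "contact_force": force on the tool from outside, world axes, zero at the start; "torque": the same for the moment, N m; "opening": finger opening in m; "grip_force": force on a finger pad.
Only numpy, scipy, OpenCV 4.12 (cv2) and the standard library are available. Lean on these libraries where they do the work, as an engineer would, in place of code of your own. Each camera call takes 0.05 s, during which the arm holds its last target. There are 200 camera calls.

## Working session

There is one attempt and no reset: what is moved stays moved. The work goes in short steps, Python scripts to look and compute and a tool call to move; the robot and the scene stay as the last step left them, time stands still between calls to the robot, and variables do not carry over. Pictures are saved under pics/ and viewed, at most 12 in all, crops included, and the job is handed in when it is done.

Besides the shell and the picture viewer there is one more tool, called by a JSON object that holds its "op" and its "data", one argument or row to a line. send_rows: Moves the arm, as the interface text tells. Shift numbers are shares of 0.025 m and turn numbers shares of 90 degrees, none past 1 either way. Its arguments: {"type":"object","properties":{"plan":{"type":"array"},"gripper":{"type":"number"},"force":{"type":"number"}},"required":["plan"]}

```bash
mkdir -p pics; ls
cat > h.py <<'E'
import numpy as np, cv2
from scipy.spatial.transform import Rotation as R
from cell import robot, read_camera, get_calibration
def cam(n):
    c=get_calibration(n); im,d=read_camera(n)
    K=np.array(c["intrinsics"]); Rm=cv2.Rodrigues(np.array(c["rvec"],float))[0]; t=np.array(c["tvec"],float).ravel()
    return im,d,K,Rm,t
def cloud(d,K,Rm,t):
    v,u=np.mgrid[0:d.shape[0],0:d.shape[1]]
    r=np.stack([(u-K[0,2])/K[0,0],(v-K[1,2])/K[1,1],np.ones_like(u,float)],-1)
    return (r*d[...,None]-t)@Rm
def plane(px,z,K,Rm,t):
    px=np.atleast_2d(np.asarray(px,float)); r=np.c_[px,np.ones(len(px))]@np.linalg.inv(K).T@Rm
    o=-Rm.T@t; return o+r*((z-o[2])/r[:,2])[:,None]
E
python3 - <<'E'
from h import *
for n in("scene","top"):
    im,d,K,Rm,t=cam(n); cv2.imwrite(f"pics/{n}0.png",im); np.savez(f"{n}0.npz",im=im,d=d,K=K,Rm=Rm,t=t); print(n,-Rm.T@t,Rm[2])
s=robot.observe();print(s)
E
```

```text
pics
scene [-0.07107932  0.96164594  1.10083661] [ 0.3926863  -0.60130997 -0.69586191]
top [0.30528799 0.06263648 1.31044911] [ 0.18410749 -0.00458759 -0.98289541]
{'time': 0.1, 'qpos': array([-1.38899714e+00,  3.42653752e-01,  1.52490302e+00,  7.56051351e-06,
        1.27538213e+00, -1.45971113e-01]), 'qvel': array([-0.00104095,  0.00023947, -0.00189525,  0.00079945, -0.00059605,
       -0.00139599]), 'joint_efforts': array([ 2.26082935e-03, -4.32002592e+01, -2.44693530e+01,  7.19111832e-02,
        5.25515783e-02, -4.97936514e-05]), 'tool_pos': array([ 0.16898862, -0.49669074,  0.22612053]), 'tool_rot': array([-3.14026177e+00, -2.02969591e-04,  3.27767958e-01]), 'contact_force': array([-0.5394884 , -0.10025196, -0.66305554]), 'torque': array([ 0.00300805,  0.02746023, -0.00600168]), 'grip_force': 0.0, 'opening': 0.09152589608157685}
```

View pics/scene0.png

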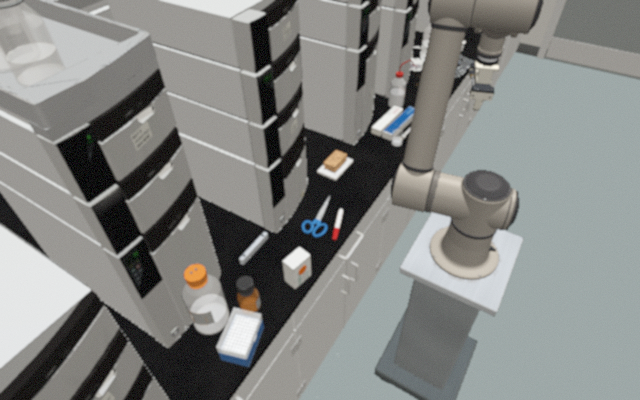

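View pics/top0.png

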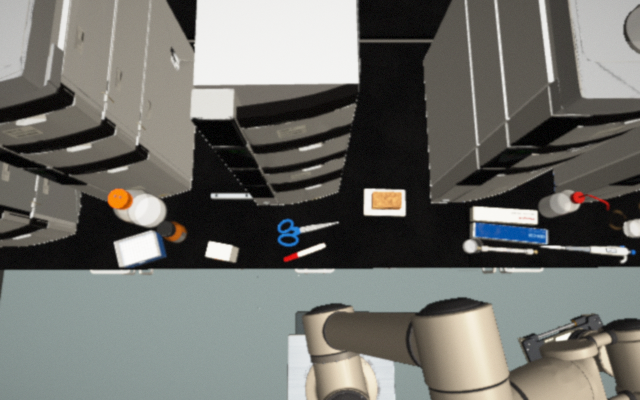

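The scene picture shows the carton at (297,267) with its orange sticker, the bar at (254,247), and the pads on the plinth at (336,163). In the top picture the carton is at (222,251), the bar at (231,196), the pads at (386,200) and the amber bottle at (172,232). Next I measure these.

Run:
```python
from h import *
f=np.load("top0.npz");im,d,K,Rm,t=[f[k] for k in("im","d","K","Rm","t")]
P=cloud(d,K,Rm,t); hsv=cv2.cvtColor(im,cv2.COLOR_BGR2HSV)
def rect(mask,box,z,name):
    m=np.zeros(mask.shape,np.uint8);x0,y0,x1,y1=box;m[y0:y1,x0:x1]=mask[y0:y1,x0:x1]
    c=max(cv2.findContours(m,0,1)[0],key=cv2.contourArea)
    w=plane(c[:,0].astype(float),z,K,Rm,t)[:,:2]
    (cx,cy),(a,b),an=cv2.minAreaRect((w*1000).astype(np.float32))
    print(name,"c",round(cx,1),round(cy,1),"size",round(a,1),round(b,1),"ang",round(an,1),"z med",np.median(P[m>0][:,2]).round(4), m.sum()//m.max())
V=hsv[...,2];S=hsv[...,1]
print(f"{K[0,0]=}")
rect((V>120)*1,(205,186,262,201),.025,"bar")
rect(((abs(P[...,2]-.1)<.012))*1,(195,235,250,270),.1,"cartontop")
rect(((S>90)&(V>100))*1,(355,180,415,220),.045,"pad")
rect(((V>130))*1,(355,180,415,220),.015,"plinth")
# small heights map of work area: components above 2cm
z=P[...,2]; m=((z>.02)&(z<.2)&(d>0)&(P[...,0]>.25)&(P[...,0]<.62)&(abs(P[...,1])<.6)).astype(np.uint8)
n,l,st,_=cv2.connectedComponentsWithStats(m)
for i in range(1,n):
    if st[i,4]>25:
        q=P[l==i];print(st[i],q.min(0).round(3),q.max(0).round(3))
f=np.load("scene0.npz");im,d,K,Rm,t=[f[k] for k in("im","d","K","Rm","t")]
P=cloud(d,K,Rm,t)
m=((abs(P[...,2]-.1)<.008)&(P[...,0]<.5)&(P[...,0]>.25)).astype(np.uint8)
rect(m,(270,235,325,300),.1,"cartontop scene")
rect((cv2.cvtColor(im,cv2.COLOR_BGR2HSV)[...,2]>120)*1,(235,228,275,268),.025,"bar scene")
hs=cv2.cvtColor(im,cv2.COLOR_BGR2HSV)
m=np.zeros(d.shape,bool);m[250:290,280:320]=((hs[...,1]>120)&(hs[...,2]>120))[250:290,280:320]
q=P[m];print("sticker",q.mean(0),m.sum())
cv2.imwrite("pics/crops.png",np.hstack([cv2.resize(np.load("top0.npz")["im"][180:270,100:260],(640,360),interpolation=2)]))
cv2.imwrite("pics/crops2.png",np.vstack([cv2.imread("pics/crops.png"),cv2.resize(im[140:300,200:640-120],(640,320)) [:240]]))
```

```text
K[0,0]=np.float64(414.94763626439243)
bar c 576.5 340.2 size 126.9 16.2 ang 89.8 z med 0.0227 231
cartontop c 397.7 354.5 size 71.8 45.0 ang 78.6 z med 0.0988 386
pad c 556.3 -146.6 size 88.6 50.8 ang 89.8 z med 0.0434 484
plinth c 556.2 -146.4 size 131.1 88.2 ang 88.2 z med 0.0201 1122
[ 430  167  104   36 1129] [ 0.548 -0.541  0.02 ] [ 0.62  -0.289  0.2  ]
[ 124  169   67   94 3052] [0.368 0.471 0.02 ] [0.62 0.6  0.2 ]
[ 211  177  130   28 1265] [0.544 0.002 0.02 ] [0.593 0.404 0.2  ]
[371 191  31  20 550] [ 0.529 -0.197  0.02 ] [ 0.586 -0.102  0.051]
[472 207  60  17 795] [ 0.484 -0.6    0.02 ] [ 0.537 -0.418  0.037]
[ 464  222   70   31 1073] [ 0.395 -0.6    0.02 ] [ 0.488 -0.387  0.058]
[205 241  32  21 465] [0.37  0.317 0.02 ] [0.426 0.394 0.105]
cartontop scene c 396.0 360.3 size 73.1 48.9 ang 79.3 z med 0.099 332
bar scene c 576.2 347.2 size 28.3 141.3 ang 0.1 z med 0.0218 310
sticker [0.37616831 0.36418633 0.06533269] 32
```

View pics/crops2.png

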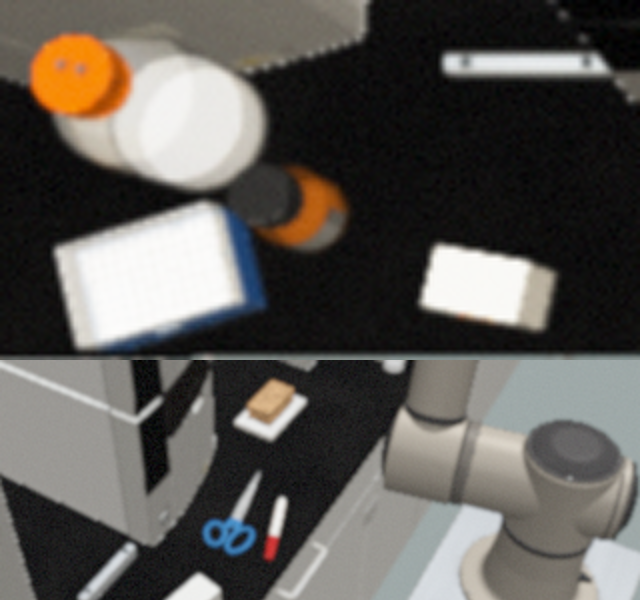

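The crop shows the carton's top face at about (222,250) in top-image pixels. The bar's left end is visible at (211,196), and its right end is just clipped by equipment. The bottle cap is at about (166,229). The beaker must be at far right, around (471,246), well off my path.

```bash
cat >> h.py <<'E'
def rel(p,yaw):
    "shift in tool units (0.025) and yaw turn rows-units from the present pose to world TCP p, yaw (tool down)"
    s=robot.observe(); y0=s["tool_rot"][2]; d=np.array(p)-s["tool_pos"]
    c,n=np.cos(y0),np.sin(y0); print("now",s["time"],s["tool_pos"].round(4),s["tool_rot"].round(3),"F",s["contact_force"].round(1),
     "\n d world",d.round(4),"tool units x,y,z",(np.array([d[0]*c+d[1]*n,d[0]*n-d[1]*c,-d[2]])/.025).round(2),"turn z",round((y0-yaw)/(np.pi/2),3))
E
python3 - <<'E'
from h import *
f=np.load("top0.npz");K,Rm,t=[f[k] for k in("K","Rm","t")]
print("cap",plane([166.5,229],.122,K,Rm,t),"bar ends",plane([[211,194],[211,198.5],[251,194]],.025,K,Rm,t),"beaker?",plane([471,246],.056,K,Rm,t))
rel([.36,.0,.2],0)
E
```

```text
cap [[0.45822807 0.50126286 0.122     ]] bar ends [[0.58160639 0.40359288 0.025     ]
 [0.56707939 0.4029518  0.025     ]
 [0.58114118 0.27712782 0.025     ]] beaker? [[ 0.41129527 -0.3970375   0.056     ]]
now 0.1 [ 0.169  -0.4967  0.2261] [-3.14  -0.     0.328] F [-0.5 -0.1 -0.7] 
 d world [ 0.191   0.4967 -0.0261] tool units x,y,z [ 13.63 -16.35   1.04] turn z 0.209
```

{"op": "send_rows", "data": {
  "plan": [
    [[1,0,0],[0,0,0.11]],
    [[1,0,0],[0,0,0.11]],
    [[1,0,0],[0,0,0.11]],
    [[0.2,-1,0],[0,0,0]],
    [[0.2,-1,0],[0,0,0]],
    [[0.2,-1,0],[0,0,0]],
    [[0.2,-1,0],[0,0,0]],
    [[0.2,-1,0],[0,0,0]],
    [[0.2,-1,0],[0,0,0]],
    [[0.2,-1,0],[0,0,0]]
  ],
  "gripper": -0.56
}}

```text
time: 1.35
tool_pos: [0.3101, -0.3194, 0.2264]
tool_rot: [-3.141, 0.0, -0.191]
contact_force: [0.5, 0.0, 0.3]
opening: 0.0198
grip_force: 0.0
```

{"op": "send_rows", "data": {
  "plan": [
    [[0.2,-1,0],[0,0,0]],
    [[0.2,-1,0],[0,0,0]],
    [[0.2,-1,0],[0,0,0]],
    [[0.1,-1,0],[0,0,0]],
    [[0.1,-1,0],[0,0,0]],
    [[0,-1,0],[0,0,0]],
    [[0,-1,0],[0,0,0]],
    [[0,-1,0],[0,0,0]],
    [[-0.2,-1,0],[0,0,0]],
    [[-0.2,-1,0],[0,0,0]]
  ]
}}

```text
time: 2.6
tool_pos: [0.3668, -0.0759, 0.2265]
tool_rot: [-3.142, 0.001, -0.191]
contact_force: [0.5, 0.0, 1.5]
opening: 0.0203
grip_force: 0.0
```

{"op": "send_rows", "data": {
  "plan": [
    [[-0.2,-1,0],[0,0,0]],
    [[-0.2,-1,0],[0,0,0]],
    [[-0.2,-1,0],[0,0,0]],
    [[-0.2,-1,0],[0,0,0]],
    [[-0.2,-1,0],[0,0,0]],
    [[-0.2,-1,0],[0,0,0]],
    [[-0.2,-1,0],[0,0,0]],
    [[-0.2,-1,0],[0,0,0]],
    [[-0.2,-1,0],[0,0,0]],
    [[-0.2,-1,0],[0,0,0]]
  ]
}}

```text
time: 3.85
tool_pos: [0.3651, 0.1789, 0.2265]
tool_rot: [3.141, 0.0, -0.191]
contact_force: [0.2, -0.9, 0.5]
opening: 0.0203
grip_force: 0.0
```

{"op": "send_rows", "data": {
  "plan": [
    [[-0.2,-1,0],[0,0,0]],
    [[-0.2,-1,0],[0,0,0]],
    [[-0.3,-1,0],[0,0,0]],
    [[-0.3,-1,0],[0,0,0]],
    [[-0.3,-1,0],[0,0,0]],
    [[-0.3,-1,0],[0,0,0]],
    [[-0.3,-1,0],[0,0,0]],
    [[-0.3,-0.8,0],[0,0,0]],
    [[0,0,0],[0,0,0]],
    [[0,0,0],[0,0,0]]
  ]
}}

```text
time: 5.1
tool_pos: [0.3482, 0.3795, 0.2265]
tool_rot: [3.141, 0.0, -0.19]
contact_force: [0.4, 0.9, 0.7]
opening: 0.0202
grip_force: 0.0
```

Run:
```python
from h import *
im,d,K,Rm,t=cam("wrist"); cv2.imwrite("pics/w1.png",im); np.savez("w1.npz",im=im,d=d,K=K,Rm=Rm,t=t); print(-Rm.T@t,Rm[2])
P=cloud(d,K,Rm,t); m=((abs(P[...,2]-.1)<.006)).astype(np.uint8)
c=max(cv2.findContours(m,0,1)[0],key=cv2.contourArea)
w=plane(c[:,0],.1,K,Rm,t)[:,:2]; print(cv2.minAreaRect((w*1000).astype(np.float32)))
rel([.331,.368,.08],-.19)
```

```text
[0.42541622 0.36421734 0.38597982] [-0.28794379  0.05388035 -0.95613037]
((397.2714538574219, 354.9624938964844), (70.15026092529297, 44.56049346923828), 79.05642700195312)
now 5.15 [0.3483 0.3793 0.2266] [ 3.141  0.    -0.191] F [ 0.4  0.1 -0.2] 
 d world [-0.0173 -0.0113 -0.1466] tool units x,y,z [-0.59  0.58  5.86] turn z -0.001
```

View pics/w1.png

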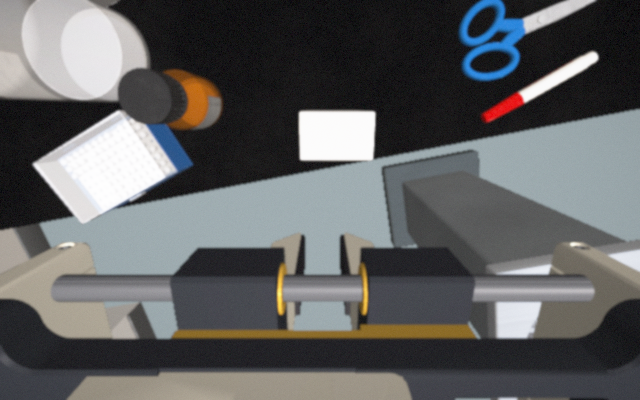

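Wrist picture: the carton's top is at (337,135), square to the gripper. The fingers are at (320,270), the bottle is at (180,100), and the bar is out of view. The tool yaw matches the carton, so I descend and push.

{"op": "send_rows", "data": {
  "plan": [
    [[-0.6,0.6,1],[0,0,0]],
    [[0,0,1],[0,0,0]],
    [[0,0,1],[0,0,0]],
    [[0,0,1],[0,0,0]],
    [[0,0,1],[0,0,0]],
    [[0,0,0.9],[0,0,0]],
    [[0,0,0],[0,0,0]],
    [[0.4,0,0],[0,0,0]],
    [[0.4,0,0],[0,0,0]],
    [[0.4,0,0],[0,0,0]]
  ]
}}

```text
time: 6.4
tool_pos: [0.3615, 0.3625, 0.0799]
tool_rot: [-3.14, -0.001, -0.191]
contact_force: [-0.1, -0.1, 0.2]
opening: 0.0201
grip_force: 0.0
```

{"op": "send_rows", "data": {
  "plan": [
    [[0.25,0,0],[0,0,0]],
    [[0.25,0,0],[0,0,0]],
    [[0.25,0,0],[0,0,0]],
    [[0.25,0,0],[0,0,0]],
    [[0.25,0,0],[0,0,0]],
    [[0.25,0,0],[0,0,0]],
    [[0.25,0,0],[0,0,0]],
    [[0.2,0,0],[0,0,0]],
    [[0,0,0],[0,0,0]],
    [[0,0,0],[0,0,0]]
  ]
}}

```text
time: 7.65
tool_pos: [0.4079, 0.3532, 0.0791]
tool_rot: [3.141, 0.0, -0.191]
contact_force: [-0.5, -0.5, -0.5]
opening: 0.0201
grip_force: 0.0
```

Run:
```python
from h import *
im,d,K,Rm,t=cam("wrist"); cv2.imwrite("pics/w2.png",im); np.savez("w2.npz",im=im,d=d,K=K,Rm=Rm,t=t)
print(robot.observe())
```

```text
{'time': 7.7, 'qpos': array([ 5.71707388e-01,  5.30115859e-01,  1.67492456e+00, -5.63071993e-05,
        9.36797628e-01,  2.33291221e+00]), 'qvel': array([ 0.00324039, -0.00218053,  0.00101485, -0.00058885,  0.00061102,
        0.00029064]), 'joint_efforts': array([-1.03834136e-01, -4.76619244e+01, -1.96199673e+01, -2.86700675e-02,
       -8.72660405e-02, -1.02169540e-04]), 'tool_pos': array([0.40783202, 0.35322039, 0.07914651]), 'tool_rot': array([ 3.14139041e+00,  1.46193275e-04, -1.90375153e-01]), 'contact_force': array([-0.41700396, -0.19054253, -0.11786519]), 'torque': array([0.03652657, 0.01593925, 0.01293144]), 'grip_force': 0.0, 'opening': 0.02015499814856954}
```

View pics/w2.png

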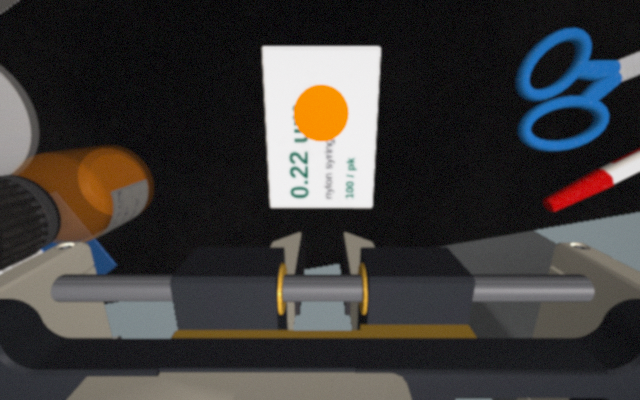

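The wrist picture shows the carton lying flat with its sticker up at (320,112). The white face spans (262..380, 45..208), still aligned with the gripper.

Run:
```python
from h import *
f=np.load("w2.npz");im,d,K,Rm,t=[f[k] for k in("im","d","K","Rm","t")]
P=cloud(d,K,Rm,t); m=((abs(P[...,2]-.045)<.006)&(im.min(2)>0)).astype(np.uint8); m[:, :200]=0; m[:,460:]=0; m[225:]=0
c=max(cv2.findContours(m,0,1)[0],key=cv2.contourArea)
w=plane(c[:,0],.045,K,Rm,t)[:,:2]; print(cv2.minAreaRect((w*1000).astype(np.float32)))
im,d,K,Rm,t=cam("top")
# bar edges: subpixel by intensity-weighted column profile
g=cv2.cvtColor(im,cv2.COLOR_BGR2GRAY).astype(float)
print(g[190:202,208:254:5].astype(int))
rel([.36,.36,.02],0)
```

```text
((470.0340881347656, 341.0155334472656), (70.1734390258789, 99.4191665649414), 78.99713134765625)
[[ 14   8  12  12  15  12  10  12   8   6]
 [ 14  12  14  17  13  15  12  13   8  11]
 [ 14  47  47  51  51  52  53  52  47   3]
 [ 15 131 128 134 135 137 135 137 122   4]
 [ 12 205 192 210 212 213 212 211 181   0]
 [  9 222 211 229 230 232 230 230 202   7]
 [ 13 220 209 228 229 230 231 230 211  19]
 [ 17 193 193 204 205 207 209 209 198  53]
 [ 10 129 133 137 139 141 142 141 139  83]
 [ 10  55  61  61  61  65  66  67  66  68]
 [ 12  19  17  17  17  22  25  27  26  60]
 [  9  11   8  13  11  13  13  15  12  40]]
now 7.75 [0.4078 0.3532 0.0792] [ 3.141  0.    -0.19 ] F [-0.1 -0.3 -0.7] 
 d world [-0.0478  0.0068 -0.0592] tool units x,y,z [-1.93  0.1   2.37] turn z -0.121
```

{"op": "send_rows", "data": {
  "plan": [
    [[-1,0,0],[0,0,-0.06]],
    [[-1,0,0],[0,0,-0.06]],
    [[0,0.8,1],[0,0,0]],
    [[0,0,1],[0,0,0]],
    [[0,0,0.5],[0,0,0]],
    [[0,0,0],[0,0,0]],
    [[0.4,0,0],[0,0,0]],
    [[0.4,0,0],[0,0,0]],
    [[0.4,0,0],[0,0,0]],
    [[0.4,0,0],[0,0,0]]
  ]
}}

```text
time: 9.0
tool_pos: [0.3996, 0.3403, 0.0169]
tool_rot: [-3.141, -0.001, -0.002]
contact_force: [0.7, 0.3, 0.1]
opening: 0.0204
grip_force: 0.0
```

{"op": "send_rows", "data": {
  "plan": [
    [[0.2,0,0],[0,0,0]],
    [[0.2,0,0],[0,0,0]],
    [[0.2,0,0],[0,0,0]],
    [[0.2,0,0],[0,0,0]],
    [[0.2,0,0],[0,0,0]],
    [[0.2,0,0],[0,0,0]],
    [[0.2,0,0],[0,0,0]],
    [[0.2,0,0],[0,0,0]],
    [[0.2,0,0],[0,0,0]],
    [[0,0,0],[0,0,0]]
  ]
}}

```text
time: 10.25
tool_pos: [0.4444, 0.3403, 0.0168]
tool_rot: [-3.141, -0.001, -0.002]
contact_force: [-0.4, 0.2, -0.2]
opening: 0.0202
grip_force: 0.0
```

```bash
cat >> h.py <<'E'
def carton(n,tag,box):
    im,d,K,Rm,t=cam(n); cv2.imwrite(f"pics/{tag}.png",im); np.savez(tag+".npz",im=im,d=d,K=K,Rm=Rm,t=t)
    P=cloud(d,K,Rm,t); m=np.zeros(d.shape,np.uint8);x0,y0,x1,y1=box
    m[y0:y1,x0:x1]=(((abs(P[...,2]-.045)<.007)&(im[...,2]>100)))[y0:y1,x0:x1]
    c=max(cv2.findContours(m,0,1)[0],key=cv2.contourArea)
    w=plane(c[:,0],.045,K,Rm,t)[:,:2]; print(n,cv2.minAreaRect((w*1000).astype(np.float32)))
E
python3 - <<'E'
from h import *
carton("wrist","w3",(200,0,460,225)); rel([.46,.343,.015],0)
E
```

```text
wrist ((512.544189453125, 351.21343994140625), (70.25506591796875, 84.40171813964844), 89.85616302490234)
now 10.3 [0.4442 0.3403 0.0168] [-3.141e+00 -1.000e-03 -2.000e-03] F [-0.8 -0.1  0.1] 
 d world [ 0.0158  0.0027 -0.0018] tool units x,y,z [ 0.63 -0.11  0.07] turn z -0.001
```

View pics/w3.png

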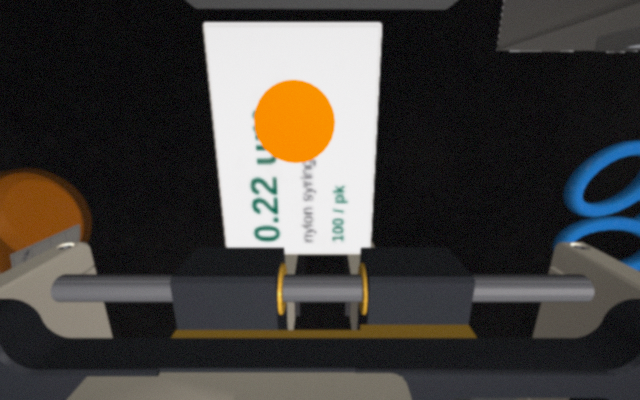

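The wrist picture shows the carton squared against the fingers, its far edge at row 23 and the bar's near edge at row 9, about columns 195–450.

Run:
```python
from h import *
f=np.load("w3.npz");im,d,K,Rm,t=[f[k] for k in("im","d","K","Rm","t")]
g=im.min(2).astype(int)
print("rows",g[:14,[215,260,300,340,380,420,440]].tolist()); 
for r in (3,6): e=np.where(g[r]>60)[0]; e=e[(e>150)&(e<490)]; print(r,e.min(),e.max())
print(plane([[215,9.3],[435,9.3]],.025,K,Rm,t),plane([[215,9.3],[435,9.3]],.0,K,Rm,t))
for r in(3,6):
    e=np.where(g[r]>60)[0]; e=e[(e>150)&(e<490)]; print(plane([[e.min(),r],[e.max(),r]],.025,K,Rm,t))
```

```text
rows [[75, 78, 83, 77, 80, 81, 78], [75, 82, 78, 79, 77, 76, 77], [77, 81, 79, 81, 79, 78, 79], [72, 78, 78, 79, 80, 79, 77], [77, 79, 79, 78, 79, 79, 75], [77, 79, 78, 79, 77, 74, 75], [75, 76, 79, 76, 80, 80, 76], [70, 71, 75, 72, 75, 75, 75], [59, 52, 64, 62, 66, 67, 70], [35, 36, 43, 41, 50, 44, 53], [18, 18, 14, 22, 28, 26, 34], [7, 11, 19, 8, 13, 20, 14], [8, 13, 9, 2, 10, 4, 8], [15, 10, 18, 1, 17, 7, 10]]
3 190 452
6 194 449
[[0.56510114 0.38721075 0.025     ]
 [0.56485549 0.28918067 0.025     ]] [[0.57208794 0.39506458 0.        ]
 [0.57180173 0.28084842 0.        ]]
[[0.56757172 0.39802675 0.025     ]
 [0.56728099 0.28191035 0.025     ]]
[[0.56640738 0.39640285 0.025     ]
 [0.56612358 0.28309845 0.025     ]]
```

{"op": "send_rows", "data": {
  "plan": [
    [[0.2,0,0],[0,0,0]],
    [[0.2,0,0],[0,0,0]],
    [[0.06,0,0],[0,0,0]],
    [[0.06,0,0],[0,0,0]],
    [[0.06,0,0],[0,0,0]],
    [[0.06,0,0],[0,0,0]],
    [[0,0,0],[0,0,0]],
    [[0,0,0],[0,0,0]],
    [[0,0,0],[0,0,0]],
    [[0,0,0],[0,0,0]]
  ]
}}

```text
time: 11.55
tool_pos: [0.4598, 0.3401, 0.0167]
tool_rot: [-3.142, -0.0, -0.002]
contact_force: [-1.5, 0.4, 0.8]
opening: 0.0201
grip_force: 0.5
```

{"op": "send_rows", "data": {
  "plan": [
    [[0.03,0,0],[0,0,0]],
    [[0.03,0,0],[0,0,0]],
    [[0,0,0],[0,0,0]],
    [[0,0,0],[0,0,0]],
    [[0,0,0],[0,0,0]],
    [[0,0,0],[0,0,0]],
    [[0,0,0],[0,0,0]],
    [[0,0,0],[0,0,0]],
    [[0,0,0],[0,0,0]],
    [[0,0,0],[0,0,0]]
  ]
}}

```text
time: 12.8
tool_pos: [0.461, 0.3401, 0.0166]
tool_rot: [3.141, 0.0, -0.002]
contact_force: [-3.2, 0.5, 2.7]
opening: 0.0201
grip_force: 2.2
```

{"op": "send_rows", "data": {
  "plan": [
    [[0.03,0,0],[0,0,0]],
    [[0.03,0,0],[0,0,0]],
    [[0.03,0,0],[0,0,0]],
    [[0,0,0],[0,0,0]],
    [[0,0,0],[0,0,0]],
    [[0,0,0],[0,0,0]],
    [[0,0,0],[0,0,0]],
    [[0,0,0],[0,0,0]],
    [[0,0,0],[0,0,0]],
    [[0,0,0],[0,0,0]]
  ]
}}

```text
time: 14.05
tool_pos: [0.461, 0.3401, 0.0167]
tool_rot: [3.14, 0.004, -0.002]
contact_force: [-11.7, 0.7, 8.4]
opening: 0.0201
grip_force: 6.2
```

Run:
```python
from h import *
print(robot.observe()["contact_force"])
carton("wrist","w4",(150,0,500,235))
im=np.load("w4.npz")["im"]; g=im.min(2); print(g[:30,[200,230,300,360,380,400,430]].T.tolist())
```

```text
[-11.66349345   0.71142213   8.35247418]
wrist ((526.6146850585938, 351.10479736328125), (70.25475311279297, 89.26995086669922), 89.88800048828125)
[[189, 186, 185, 184, 187, 185, 179, 176, 168, 160, 152, 146, 144, 141, 138, 140, 152, 163, 170, 172, 178, 178, 178, 184, 183, 187, 182, 185, 188, 186], [190, 189, 187, 188, 187, 190, 187, 190, 187, 184, 187, 189, 186, 188, 187, 191, 191, 192, 190, 187, 186, 183, 186, 203, 219, 223, 223, 224, 230, 233], [176, 186, 191, 190, 194, 194, 191, 192, 195, 191, 194, 192, 193, 191, 193, 194, 194, 195, 195, 195, 193, 191, 189, 204, 221, 225, 223, 227, 230, 233], [161, 181, 190, 188, 193, 193, 194, 192, 193, 195, 192, 192, 193, 197, 193, 197, 196, 195, 194, 196, 196, 191, 193, 205, 223, 224, 225, 226, 230, 233], [157, 179, 188, 190, 194, 191, 194, 190, 190, 192, 191, 195, 192, 191, 194, 193, 198, 196, 197, 197, 198, 195, 194, 201, 214, 220, 221, 220, 219, 219], [156, 180, 189, 190, 190, 189, 191, 191, 190, 190, 191, 193, 192, 191, 191, 194, 194, 192, 195, 194, 195, 195, 197, 194, 197, 192, 195, 196, 192, 195], [158, 179, 187, 177, 153, 112, 85, 75, 71, 62, 48, 50, 48, 49, 47, 49, 51, 48, 47, 53, 50, 54, 67, 72, 75, 82, 96, 136, 169, 184]]
```

The carton is snug: contact rose to 12 N, its angle is 89.9° and its front sits on the bar. I back off and cross over to the pads.

{"op": "send_rows", "data": {
  "plan": [
    [[-0.4,0,0],[0,0,0]],
    [[-1,0,0],[0,0,0]],
    [[-1,0,-0.9],[0,0,0]],
    [[-0.2,1,-0.9],[0,0,0]],
    [[-0.2,1,-0.9],[0,0,0]],
    [[-0.2,1,-0.9],[0,0,0]],
    [[-0.2,1,-0.9],[0,0,0]],
    [[0,1,-0.9],[0,0,0]],
    [[0,1,-0.9],[0,0,0]],
    [[0,1,-0.9],[0,0,0]]
  ]
}}

```text
time: 15.35
tool_pos: [0.3837, 0.1643, 0.1977]
tool_rot: [3.141, -0.003, -0.002]
contact_force: [0.9, 0.6, -1.0]
opening: 0.02
grip_force: 0.0
```

{"op": "send_rows", "data": {
  "plan": [
    [[0,1,0],[0,0,-0.11]],
    [[-0.17,0.98,0],[0,0,-0.11]],
    [[-0.34,0.94,0],[0,0,-0.11]],
    [[-0.5,0.87,0],[0,0,-0.11]],
    [[-0.64,0.77,0],[0,0,-0.11]],
    [[-0.77,0.64,0],[0,0,-0.11]],
    [[-0.87,0.5,0],[0,0,-0.11]],
    [[-0.94,0.34,0],[0,0,-0.11]],
    [[-0.98,0.17,0],[0,0,-0.12]],
    [[-1,0,0],[0,0,0]]
  ],
  "gripper": 0.52
}}

```text
time: 16.6
tool_pos: [0.3813, -0.086, 0.1969]
tool_rot: [3.14, 0.002, 1.569]
contact_force: [-0.0, 0.6, 0.1]
opening: 0.0699
grip_force: 0.0
```

Run:
```python
from h import *
carton("top","t2",(190,180,260,260)); rel([.556,-.174,.13],np.pi/2)
```

```text
top ((520.6427612304688, 350.8150634765625), (70.82205963134766, 100.27117919921875), 89.77076721191406)
now 16.65 [ 0.3817 -0.0883  0.197 ] [3.139e+00 3.000e-03 1.567e+00] F [ 1.7 -1.7  0.3] 
 d world [ 0.1743 -0.0857 -0.067 ] tool units x,y,z [-3.4   6.98  2.68] turn z -0.002
```

{"op": "send_rows", "data": {
  "plan": [
    [[-0.49,1,0.4],[0,0,0]],
    [[-0.49,1,0.4],[0,0,0]],
    [[-0.49,1,0.4],[0,0,0]],
    [[-0.49,1,0.4],[0,0,0]],
    [[-0.49,1,0.4],[0,0,0]],
    [[-0.49,1,0.4],[0,0,0]],
    [[-0.49,1,0.4],[0,0,0]],
    [[0,0,0],[0,0,0]],
    [[0,0,0],[0,0,0]],
    [[0,0,0],[0,0,0]]
  ]
}}

```text
time: 17.9
tool_pos: [0.5552, -0.1706, 0.1273]
tool_rot: [3.141, 0.0, 1.568]
contact_force: [-0.6, 0.8, -1.0]
opening: 0.0701
grip_force: 0.0
```

Run:
```python
from h import *
im,d,K,Rm,t=cam("wrist"); cv2.imwrite("pics/w5.png",im); np.savez("w5.npz",im=im,d=d,K=K,Rm=Rm,t=t)
hs=cv2.cvtColor(im,cv2.COLOR_BGR2HSV); P=cloud(d,K,Rm,t)
m=((hs[...,1]>70)&(hs[...,2]>90)&(abs(P[...,2]-.045)<.006)).astype(np.uint8); m=cv2.morphologyEx(m,2,np.ones((3,3)))
c=max(cv2.findContours(m,0,1)[0],key=cv2.contourArea); print(cv2.boundingRect(c))
w=plane(c[:,0],.045,K,Rm,t)[:,:2]; print(cv2.minAreaRect((w*1000).astype(np.float32)), np.median(P[m>0][:,2]))
rel([.556,-.174,.038],np.pi/2)
```

```text
(300, 126, 61, 105)
((560.1464233398438, -149.73109436035156), (88.68501281738281, 47.97722625732422), 88.5757064819336) 0.04666682054028102
now 17.95 [ 0.5553 -0.1707  0.1274] [3.141e+00 1.000e-03 1.568e+00] F [-0.3 -0.3  0.3] 
 d world [ 0.0007 -0.0033 -0.0894] tool units x,y,z [-0.13  0.03  3.57] turn z -0.002
```

View pics/w5.png

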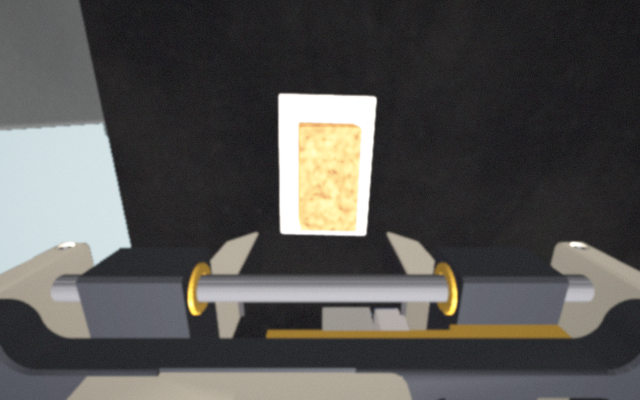

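The wrist picture shows the top pad at (330,178), inside the white plinth (280..375, 95..235). The open fingers straddle its column range, with tips near (240,240) and (405,240).

Run:
```python
from h import *
f=np.load("w5.npz");im,d,K,Rm,t=[f[k] for k in("im","d","K","Rm","t")]
S=cv2.GaussianBlur(cv2.cvtColor(im,cv2.COLOR_BGR2HSV)[...,1],(3,3),0)
print("S row 140",S[140,290:306],S[140,352:370]); print("S row 180",S[180,290:306],S[180,352:370]); print("col 330",S[115:132,330],S[222:238,330])
m=np.zeros(S.shape,np.uint8); m[100:236,285:370]=S[100:236,285:370]>55
c=max(cv2.findContours(m,0,1)[0],key=cv2.contourArea); print(cv2.boundingRect(c))
w=plane(c[:,0],.045,K,Rm,t)[:,:2]; print(cv2.minAreaRect((w*1000).astype(np.float32)))
b=im[100:236,285:370].max(2)
```

```text
S row 140 [  0   0   0   0   0   0   1  12  48  84  95  92  94  98 103 105] [ 86  93 100 105 106 104  99  85  55  21   4   0   0   0   0   0   0   0]
S row 180 [ 0  0  0  0  0  0  1 11 43 80 93 88 84 84 87 91] [97 99 99 95 86 65 33  8  1  0  0  0  0  0  0  0  1  4]
col 330 [  0   0   0   0   0   0   4  27  73 114 127 122 110 100  95  94  94] [100  97  92  87  87  91  96  90  59  22   4   2   3   6  10  15]
(299, 123, 62, 108)
((559.8178100585938, -148.69532775878906), (91.27796173095703, 48.93389129638672), 88.5193862915039)
```

{"op": "send_rows", "data": {
  "plan": [
    [[-0.2,0.1,0.5],[0,0,0]],
    [[0,0,1],[0,0,0]],
    [[0,0,1],[0,0,0]],
    [[0,0,0.5],[0,0,0]],
    [[0,0,0.3],[0,0,0]],
    [[0,0,0.2],[0,0,0]],
    [[0,0,0.06],[0,0,0]],
    [[0,0,0],[0,0,0]],
    [[0,0,0],[0,0,0]],
    [[0,0,0],[0,0,0]]
  ]
}}

```text
time: 19.2
tool_pos: [0.5582, -0.176, 0.038]
tool_rot: [3.141, 0.0, 1.568]
contact_force: [0.1, -0.1, 0.1]
opening: 0.0698
grip_force: 0.0
```

{"op": "send_rows", "data": {
  "plan": [
    [[0,0,0],[0,0,0]],
    [[0,0,0],[0,0,0]],
    [[0,0,0],[0,0,0]],
    [[0,0,0],[0,0,0]],
    [[0,0,0],[0,0,0]],
    [[0,0,0],[0,0,0]],
    [[0,0,0],[0,0,0]],
    [[0,0,-0.2],[0,0,0]],
    [[0,0,-0.4],[0,0,0]],
    [[0,0,0],[0,0,0]]
  ],
  "gripper": -1,
  "force": 12
}}

```text
time: 20.45
tool_pos: [0.5587, -0.1762, 0.0539]
tool_rot: [3.14, 0.001, 1.568]
contact_force: [-1.3, 0.3, -0.3]
opening: 0.05
grip_force: 11.9
```

Run:
```python
from h import *
im,d,K,Rm,t=cam("wrist"); cv2.imwrite("pics/w6.png",im); np.savez("w6.npz",im=im,d=d,K=K,Rm=Rm,t=t)
s=robot.observe(); print(s["tool_pos"],s["tool_rot"],s["opening"],s["grip_force"])
```

```text
[ 0.55845009 -0.17610208  0.05343782] [3.14031639e+00 6.66502851e-04 1.56772182e+00] 0.050109666797871946 11.881160885095596
```

View pics/w6.png

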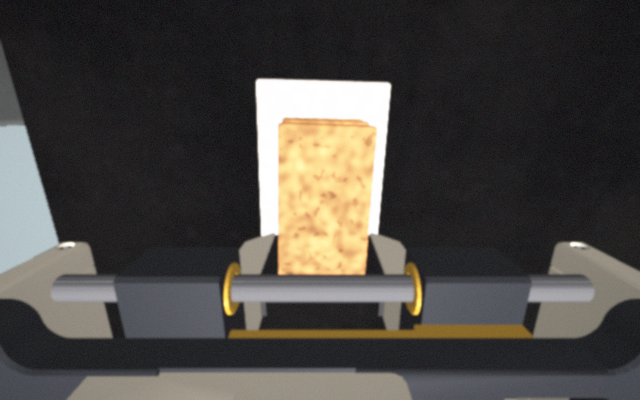

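The wrist picture shows the top pad held between the fingers, spanning (278..375, 125..275). The other two pads are still stacked below it on the plinth. I measure how the pad sits in the gripper.

```bash
cat >> h.py <<'E'
def pad(tag,zt,box):
    f=np.load(tag+".npz");im,d,K,Rm,t=[f[k] for k in("im","d","K","Rm","t")]
    S=cv2.GaussianBlur(cv2.cvtColor(im,cv2.COLOR_BGR2HSV)[...,1],(3,3),0)
    s=robot.observe();x0,y0,x1,y1=box
    # side edges per row, far edge per column, on the plane of the pad's top
    E=[]
    for r in range(y0+15,y1,4):
        e=np.where(S[r,x0:x1]>55)[0]+x0; E.append(plane([[e.min()-.5,r],[e.max()+.5,r]],zt,K,Rm,t))
    y=s["tool_rot"][2]; X=np.array([np.cos(y),np.sin(y),0]);Y=np.array([np.sin(y),-np.cos(y),0])
    E=np.array(E)-s["tool_pos"]; a=E@X;b=E@Y
    for k in(0,1): p=np.polyfit(a[:,k],b[:,k],1); print("edge",p[0].round(4),"at x=27mm",np.polyval(p,.027).round(4))
    return im,K,Rm,t,s,X,Y,S
E
python3 - <<'E'
from h import *
im,K,Rm,t,s,X,Y,S=pad("w6",.0534+.007,(250,118,400,235))
V=im[:,320].astype(int); print([ (r,V[r].tolist()) for r in range(114,132)])
for r in (121,124.5,126): print(r,((plane([325,r],.0604,K,Rm,t)[0]-s["tool_pos"])@X).round(4))
E
```

```text
edge 0.0341 at x=27mm -0.024
edge 0.0348 at x=27mm 0.0253
[(114, [255, 254, 255]), (115, [254, 254, 255]), (116, [254, 254, 254]), (117, [246, 248, 252]), (118, [199, 224, 243]), (119, [137, 188, 236]), (120, [116, 179, 236]), (121, [120, 190, 244]), (122, [123, 194, 245]), (123, [119, 184, 240]), (124, [109, 174, 234]), (125, [117, 190, 243]), (126, [135, 207, 250]), (127, [143, 218, 252]), (128, [145, 220, 253]), (129, [142, 218, 252]), (130, [140, 215, 252]), (131, [142, 216, 252])]
121 0.0723
124.5 0.0706
126 0.0699
```

{"op": "send_rows", "data": {
  "plan": [
    [[0,0,-1],[0,0,0]],
    [[0,0,-1],[0,0,0]],
    [[0,-1,-0.6],[0,0,0]],
    [[0,-1,-0.6],[0,0,0]],
    [[0,-1,-0.6],[0,0,0]],
    [[0,-1,-0.6],[0,0,0]],
    [[1,-1,-0.5],[0,0,0]],
    [[1,-1,-0.5],[0,0,0]],
    [[1,-1,-0.5],[0,0,0]],
    [[1,0,0],[0,0,0]]
  ]
}}

```text
time: 21.75
tool_pos: [0.3823, -0.0747, 0.2011]
tool_rot: [3.14, 0.001, 1.567]
contact_force: [1.3, -0.1, -0.1]
opening: 0.0502
grip_force: 11.9
```

{"op": "send_rows", "data": {
  "plan": [
    [[1,0,0],[0,0,0.11]],
    [[0.98,-0.17,0],[0,0,0.11]],
    [[0.94,-0.34,0],[0,0,0.11]],
    [[0.87,-0.5,0],[0,0,0.11]],
    [[0.77,-0.64,0],[0,0,0.11]],
    [[0.64,-0.77,0],[0,0,0.11]],
    [[0.5,-0.87,0],[0,0,0.11]],
    [[0.34,-0.94,0],[0,0,0.11]],
    [[0.17,-0.98,0],[0,0,0.1]],
    [[0.03,-1,0],[0,0,0]]
  ]
}}

```text
time: 23.0
tool_pos: [0.3823, 0.1754, 0.2001]
tool_rot: [3.141, 0.0, 0.027]
contact_force: [-0.7, -0.8, 0.3]
opening: 0.0501
grip_force: 11.9
```

{"op": "send_rows", "data": {
  "plan": [
    [[0,-0.9,0],[0,0,0]],
    [[0,-0.9,0],[0,0,0]],
    [[0,-0.9,0],[0,0,0]],
    [[0,-0.9,0],[0,0,0]],
    [[0,-0.9,0],[0,0,0]],
    [[0,-0.9,0],[0,0,0]],
    [[0,-0.9,0],[0,0,0]],
    [[0,-0.6,0],[0,0,0]],
    [[0,0,0],[0,0,0]],
    [[0,0,0],[0,0,0]]
  ]
}}

```text
time: 24.25
tool_pos: [0.3775, 0.3464, 0.2]
tool_rot: [3.141, 0.0, 0.028]
contact_force: [-0.0, 0.3, -1.3]
opening: 0.0499
grip_force: 11.9
```

Run:
```python
from h import *
s=robot.observe(); print(s["opening"],s["grip_force"])
im,d,K,Rm,t=cam("wrist"); cv2.imwrite("pics/w7.png",im); np.savez("w7.npz",im=im,d=d,K=K,Rm=Rm,t=t)
rel([.4948,.351,.08],.031)
```

```text
0.049892320415900984 11.88107281923294
now 24.3 [0.3776 0.3463 0.2001] [3.141 0.    0.028] F [-0.2 -1.  -0.4] 
 d world [ 0.1172  0.0047 -0.1201] tool units x,y,z [ 4.69 -0.06  4.81] turn z -0.002
```

View pics/w7.png

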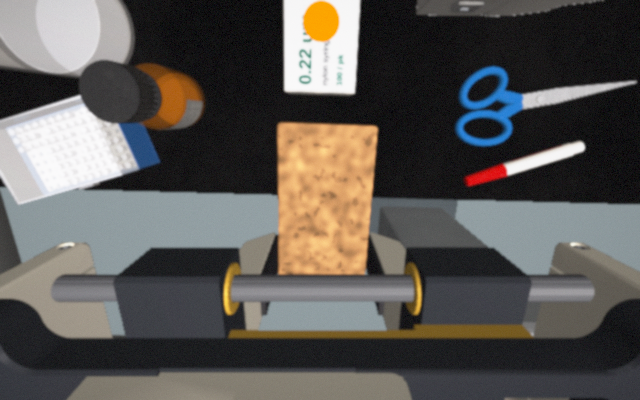

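The wrist picture shows the pad held firm at (277..378, 123..275), its far edge clean against the black worktop. The carton is beyond it, with its rear edge at row 93, columns 285–357.

Run:
```python
from h import *
f=np.load("w7.npz");im,d,K,Rm,t=[f[k] for k in("im","d","K","Rm","t")]
s=robot.observe(); y=s["tool_rot"][2]; X=np.array([np.cos(y),np.sin(y),0]);Y=np.array([np.sin(y),-np.cos(y),0])
m=((im[...,2].astype(int)-im[...,0])>45).astype(np.uint8); zt=s["tool_pos"][2]+.007
E=[]
for r in range(135,236,4):
    e=np.where(m[r,255:395])[0]+255; E.append(plane([[e.min()-.5,r],[e.max()+.5,r]],zt,K,Rm,t))
E=np.array(E)-s["tool_pos"];a=E@X;b=E@Y
for k in(0,1):p=np.polyfit(a[:,k],b[:,k],1);print("side",p.round(4),np.polyval(p,.026).round(4))
F=[]
for c in range(288,366,4):
    e=np.where(m[112:180,c])[0].min()+112-.5;F.append(plane([c,e],zt,K,Rm,t)[0]-s["tool_pos"])
F=np.array(F);p=np.polyfit(F@Y,F@X,1);print("far edge slope",p.round(4))
P=cloud(d,K,Rm,t); q=(m>0); q[:,:290]=0;q[:,355:]=0
for r in(130,160,190,220): z=P[r-3:r+4,290:355,2]; print(r,np.median(z).round(4),(np.median(P[r-3:r+4,292:305,2])-np.median(P[r-3:r+4,340:353,2])).round(4))
```

```text
side [ 0.0236 -0.0244] -0.0237
side [0.041  0.0258] 0.0268
far edge slope [-0.0345  0.0716]
130 0.2085 -0.0
160 0.2086 0.0
190 0.2088 -0.0002
220 0.2089 -0.0002
```

{"op": "send_rows", "data": {
  "plan": [
    [[0.78,-0.01,0.8],[0,0,-0.002]],
    [[0.78,-0.01,0.8],[0,0,0]],
    [[0.78,-0.01,0.8],[0,0,0]],
    [[0.78,-0.01,0.8],[0,0,0]],
    [[0.78,-0.01,0.8],[0,0,0]],
    [[0.78,-0.01,0.8],[0,0,0]],
    [[0,0,0.3],[0,0,0]],
    [[0,0,0.3],[0,0,0]],
    [[0,0,0.3],[0,0,0]],
    [[0,0,0],[0,0,0]]
  ]
}}

```text
time: 25.55
tool_pos: [0.4939, 0.3521, 0.0575]
tool_rot: [3.141, 0.001, 0.032]
contact_force: [-0.0, -0.1, -0.3]
opening: 0.0504
grip_force: 11.9
```

Run:
```python
from h import *
im,d,K,Rm,t=cam("wrist"); cv2.imwrite("pics/w8.png",im); np.savez("w8.npz",im=im,d=d,K=K,Rm=Rm,t=t)
rel([.4948,.3512,.0485],.031)
print(robot.observe()["contact_force"])
```

```text
now 25.6 [0.4942 0.3522 0.0579] [ 3.142 -0.     0.032] F [ 0.4 -0.4  0.6] 
 d world [ 0.0006 -0.001  -0.0094] tool units x,y,z [0.02 0.04 0.38] turn z 0.001
[ 0.39195045 -0.36271973  0.55730638]
```

View pics/w8.png

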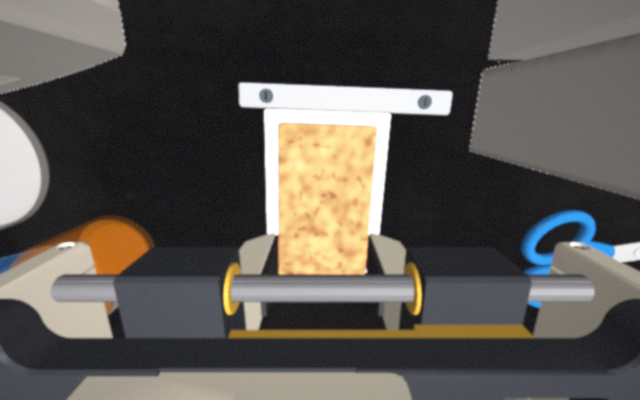

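The wrist picture shows the pad (278..376, 125..275) centred over the carton, with white margins of about 13 px on each side. The carton's end is flush with the bar at row 110. I lower it now.

{"op": "send_rows", "data": {
  "plan": [
    [[0.02,0.04,0.12],[0,0,0]],
    [[0,0,0.12],[0,0,0]],
    [[0,0,0.1],[0,0,0]],
    [[0,0,0.03],[0,0,0]],
    [[0,0,0.03],[0,0,0]],
    [[0,0,0],[0,0,0]],
    [[0,0,0],[0,0,0]],
    [[0,0,0],[0,0,0]],
    [[0,0,0],[0,0,0]],
    [[0,0,0],[0,0,0]]
  ]
}}

```text
time: 26.85
tool_pos: [0.4952, 0.3512, 0.0477]
tool_rot: [-3.142, -0.0, 0.031]
contact_force: [-0.5, -1.5, 0.8]
opening: 0.05
grip_force: 11.9
```

{"op": "send_rows", "data": {
  "plan": [
    [[0,0,0.02],[0,0,0]],
    [[0,0,0],[0,0,0]],
    [[0,0,0],[0,0,0]],
    [[0,0,0],[0,0,0]],
    [[0,0,0],[0,0,0]],
    [[0,0,0],[0,0,0]],
    [[0,0,0],[0,0,0]],
    [[0,0,0],[0,0,0]],
    [[0,0,0],[0,0,0]],
    [[0,0,0],[0,0,0]]
  ],
  "gripper": 0.35
}}

```text
time: 28.1
tool_pos: [0.4951, 0.3511, 0.0472]
tool_rot: [3.142, 0.0, 0.031]
contact_force: [0.0, 0.7, -0.0]
opening: 0.0621
grip_force: 0.0
```

{"op": "send_rows", "data": {
  "plan": [
    [[0,0,-0.2],[0,0,0]],
    [[0,0,-0.5],[0,0,0]],
    [[0,0,-1],[0,0,0]],
    [[-0.5,0,-1],[0,0,0]],
    [[-1,0,-1],[0,0,0]],
    [[-1,0,-1],[0,0,0]],
    [[-1,0,-0.5],[0,0,0]],
    [[0,0,0],[0,0,0]],
    [[0,0,0],[0,0,0]],
    [[0,0,0],[0,0,0]]
  ]
}}

```text
time: 29.35
tool_pos: [0.4082, 0.3482, 0.1766]
tool_rot: [3.141, 0.001, 0.031]
contact_force: [-0.3, 0.5, 0.5]
opening: 0.0618
grip_force: 0.0
```

Run:
```python
from h import *
im,d,K,Rm,t=cam("wrist"); cv2.imwrite("pics/w9.png",im)
hs=cv2.cvtColor(im,cv2.COLOR_BGR2HSV); P=cloud(d,K,Rm,t)
inb=(abs(P[...,0]-.52)<.08)&(abs(P[...,1]-.35)<.07)
for n,m,z in(("pad",inb&(im[...,2].astype(int)-im[...,0]>45)&(P[...,2]>.04),.055),("carton+pad",inb&(P[...,2]>.036)&(P[...,2]<.065),.045)):
    c=max(cv2.findContours(m.astype(np.uint8),0,1)[0],key=cv2.contourArea)
    print(n,cv2.minAreaRect((plane(c[:,0],z,K,Rm,t)[:,:2]*1000).astype(np.float32)),np.median(P[m][:,2]))
im,d,K,Rm,t=cam("top"); m=np.zeros(d.shape,np.uint8); m[180:220,355:415]=(im[180:220,355:415,2].astype(int)-im[180:220,355:415,0]>45)
c=max(cv2.findContours(m,0,1)[0],key=cv2.contourArea); print("stack",cv2.minAreaRect((plane(c[:,0],.035,K,Rm,t)[:,:2]*1000).astype(np.float32)))
s=robot.observe();print(s["time"],s["tool_pos"])
```

```text
pad ((521.0121459960938, 350.4389343261719), (49.310150146484375, 89.34715270996094), 89.66458892822266) 0.05666759788234359
carton+pad ((520.7393188476562, 350.6000671386719), (69.84330749511719, 100.1369857788086), 89.85572814941406) 0.056158748558740555
stack ((556.0433959960938, -148.16134643554688), (88.06990814208984, 54.63290786743164), 88.4381103515625)
29.45 [0.40804139 0.34813578 0.17651838]
```

View pics/w9.png

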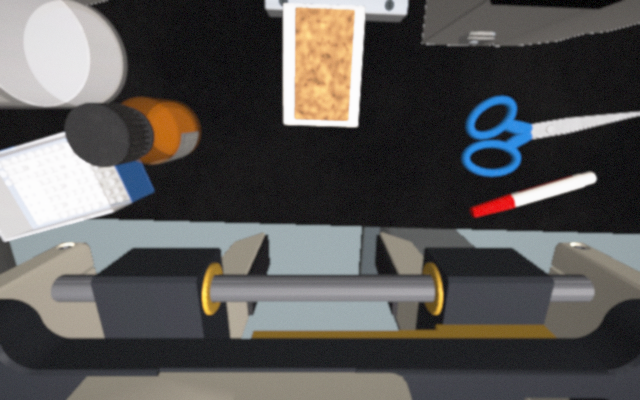

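The wrist picture shows the pad (295..355, 8..120) lying flat and centred on the carton, whose end is against the bar at the top. The remaining stack hasn't moved, and the arm is clear.

```bash
python3 -c "
from cell import robot
print(robot.hand_in())"
```

```text
the job is handed in; nothing more can be done
None
```

The job is handed in at about 29 s of the 67 s allowed: the carton lies flat, sticker up, snug and square against the bar, with the top cork pad centred lengthwise on it (within about 1 mm by the cameras); the other two pads show no visible shift, and the arm never went near the bottle or beaker.

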